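# Load the last tube and lock the shaker rack with its retaining bar

## Task

Take the capped tube from the small single-hole stand and put it fully down into the empty hole (the one with the rubber ring) of the three-hole rack. Then lock the rack for the shaker: slide the retaining bar over the caps, through the eyelets of both end plates, until its thick handle stops against the end plate, and let go. Leave the two other tubes in their holes and do not shove or tip anything else on the bench.

Things in the scene. Friction and masses are not known exactly. Their poses are not given: they have to be found in the camera images.
- rack: Tube rack fixed to the bench: grey block 60 (x) x 108 (y) x 60 mm high; three upright holes 20 mm wide, 45 deep (floor 15 mm above the bench) at y = -34, 0, +34 mm. At each end an upright metal plate, 30 mm wide, 8 thick, 143 high, outer faces at y = +-62 mm, with a 14 mm eyelet 126 mm above the bench, axis along y; the bar may enter at either end. Origin: centre of underside.
- rack_mid (a point): Point midway between the two eyelets, on their common axis, 126 mm above the bench; axes as the rack's.
- ring: Flat black rubber ring lying on the rack block round the only empty hole, outside 30 mm, inside 21 mm, 4 mm high, fixed. Origin: centre of its underside, on the hole's axis, 60 mm above the bench.
- stand: Small fixed grey plastic block 56 x 56 x 40 mm high with one vertical hole 20 mm wide, 30 mm deep, in which the tube to be moved stands at the start. Origin: centre of the underside.
- tube: The tube to be loaded: upright rigid white tube 16 mm wide with a purple cap 18 mm wide and 22 mm high, 100 mm tall in all, about 30 g. Origin: centre of its foot, z up its axis (cap top at z = 100 mm). Seated in the rack its foot is 15 mm and its top 115 mm above the bench.
- tube_a: A like tube that already stands in another hole of the rack; origin at its foot.
- tube_b: A like tube that already stands in the third hole; origin at its foot.
- bar: Retaining bar lying on the bench: square steel handle 50 mm long, 24 x 24 mm, and from its end face (the shoulder) a round aluminium rod 10 mm thick, 150 mm long, tapered tip; about 0.26 kg, balanced in the handle. Origin: at underside level, below the shoulder; x towards the tip, z up; rod axis at z = 12 mm; handle from x = -50 to 0 mm.
- bar_mid (a point): Point on the rod's axis 62 mm from the shoulder: it coincides with rack_mid when the bar is fully home.
- beaker: Bystander: glass beaker 72 mm wide, 80 mm high; origin under its centre.
- pipette: Bystander: white pipette lying beside the bar, about 210 mm long, 28 mm wide, 26 mm high, along its x (tip to +x); origin under its middle.
- pipette2: Bystander: a like pipette at the back of the bench.
- dish: Bystander: flat glass dish 90 mm wide, 18 mm high; origin under its centre.
- bottle: Bystander: amber bottle 68 mm wide, 160 mm high; origin under its centre.
- jar: Bystander: white jar 70 mm wide, 75 mm high; origin under its centre.
- slidebox: Bystander: card box 85 x 110 x 36 mm high; origin under its centre.
- timer: Bystander: flat white bench timer 62 x 70 x 26 mm high, beside the rack; origin under its centre.
Mind the look-alikes: they are no part of the job. Leave any yellow look-alike of the bar alone.

How it is judged:
By the outcome, as a careful person would: the job done as asked, in the order asked, and still so for the second after the job is handed in, with the robot touching nothing.
It also fails if it takes over 67 s, if anything falls off the work surface, if the arm or the gripper's body presses on something with over 40 N, if the wrist force passes 120 N, or if a joint passes its speed limit or range.

## Robot

A 6-joint arm with a two-finger parallel gripper is mounted at the origin on the work surface. World frame = base frame: x ahead of the robot, y to its left, z up, the work surface at z = 0. Lengths are in mm, angles in degrees, forces in N, time in s.
With the tool pointing down it reaches from about 350 to 850 mm from the base axis. Payload 8.1 kg.
Tool frame: the origin (TCP) lies on the centre line of the jaws, within the pads' length; the fingertips stand 19 mm ahead of it and the grasp point (between the pads) is the TCP; z points along the fingers, y is the direction in which the jaws open and shut (so a half turn about z gives the same grasp; the last joint's range is limited). The gripper opens to 85 mm and grips with 20 to 120 N. Pads are 22 mm wide; open, the fingers measure 114 mm over their backs; the gripper's body (76 mm by 85 mm) begins 54 mm behind the grasp point. The pads swing forward as they close: fully open they stand 13 mm farther back than shut.
Start: joints at [59.221, 7.471, 85.268, -0, 87.261, -4.893], TCP at [261.932, 539.812, 250.292] pointing down, gripper open.
Joint ranges: [-169.43, 169.43], [-51.17, 129.36], [1.28, 143.12], [-76.62, 256.62], [0, 156.53], [-152.29, 152.29]. Speed limits (degrees/s): [136.94, 136.94, 159.86, 180, 180, 180].

## Interface

Orientations are given as [roll, pitch, yaw] about the fixed x, y, z axes, in that order (R = Rz(yaw) Ry(pitch) Rx(roll)).
In Python, from bench import r, viewer gives the robot as it stands.
- The arm moves only by the tool carry_out, never from a script. Its argument "commands" is a list that holds one entry, the list of rows, each a list of 7 numbers: the finger opening in mm, from 0 to 85.4, then the shift along the tool's x, y, z in mm, then the turn, a rotation vector about the tool's x, y, z in degrees. A call has 1 to 5 rows; each row is the pose to reach, as a shift and turn from the pose commanded when the call began, along the tool's axes at that moment; what a row does not reach only later rows make up. A row lasts 1/8 s, in which the tool goes at most 62.5 mm and 10.7 degrees, less where a joint would pass 70% of its speed; a pose out of reach is approached as far as the arm can. A call with a gripper value outside its range is refused whole. The fingers move at their own pace and stop on an object; "grip_force" is the grip in N (left out, the last holds). Time passes only in rows, so rows that repeat a pose let the fingers close. It gives the time, the measured TCP pose, the force and the opening at its end, in the units of the state.
- r.sense(): the state, without advancing time (a new reading comes with each control period).
- viewer.snapshot(name): name is "scene" or "top" or "wrist"; returns the picture (384x512x3 uint8, red, green, blue); there is no depth.
- viewer.calibration(name): a dict with "camera_matrix" (3x3 intrinsics, pixels), "rvec" (rotation vector, rad) and "tvec" (3), from world to camera coordinates, as OpenCV has them. Camera axes: x right, y down, z forward; pixel columns grow to the right and rows downward; lengths in mm; the calibration is good to about 2 mm. A picture is of the moment at which its call begins: read the wrist's pose just before it. calibration takes no time and is no camera call; for the wrist camera it gives the pose at the moment of the call.
- r.hand_in(): hands the job in, once; it reports no verdict.
The state is a dict: "time": time; "joint_pos": joint angles; "qd": joint speeds; "joint_efforts": joint torques, N m; "tool_pos": TCP position; "tcp_rot": TCP orientation; "ft_force": force on the tool from outside, world axes, zero at the start; "wrist_torque": the same for the moment, N m; "finger_gap": finger opening in mm.
Only numpy, scipy, OpenCV 4.12 (cv2) and the standard library are available. Lean on these libraries where they do the work, as an engineer would, in place of code of your own. Each camera call takes 0.05 s, during which the arm holds its last target. There are 200 camera calls.

## Working session

There is one attempt and no reset: what is moved stays moved. The work goes in short steps, Python scripts to look and compute and a tool call to move; the robot and the scene stay as the last step left them, time stands still between calls to the robot, and variables do not carry over. Pictures are saved under pics/ and viewed, about 8 in all and at most 12, crops included, and the job is handed in when it is done.

Besides the shell and the picture viewer there is one more tool, called after ">>>" in YAML: its name, and indented under it one key for each argument. carry_out: Moves the arm, as the interface text tells. Its arguments: {"type":"object","properties":{"commands":{"type":"array","items":{"type":"array","items":{"type":"array","items":{"type":"number"}}}},"grip_force":{"type":"number"}},"required":["commands"]}

```bash
ls; mkdir -p pics
python3 - <<'E'
from bench import r,viewer
import cv2,numpy as np
s=r.sense();print({k:np.round(s[k],2).tolist() for k in('time','tool_pos','tcp_rot','ft_force','finger_gap')})
for n in('scene','top'):
    im=viewer.snapshot(n);cv2.imwrite(f'pics/{n}0.png',im[:,:,::-1])
    c=viewer.calibration(n);R=cv2.Rodrigues(np.array(c['rvec'],float))[0];print(n,np.round(c['camera_matrix'],1).tolist(),(-R.T@np.array(c['tvec']).ravel()).round(),R[2].round(2))
    cv2.imwrite(f'pics/{n}0b.png',cv2.resize(im[:,:,::-1],None,fx=1.5,fy=1.5,interpolation=cv2.INTER_CUBIC))
E
```

```text
pics
{'time': 0.0, 'tool_pos': [261.65, 539.36, 249.22], 'tcp_rot': [-179.89, -0.01, 154.12], 'ft_force': [0.53, -0.69, -0.47], 'finger_gap': 85.62}
scene [[422.9, 0.0, 259.8], [0.0, 422.9, 193.7], [0.0, 0.0, 1.0]] [1173.  455. 1060.] [-0.52 -0.33 -0.79]
top [[468.2, 0.0, 255.6], [0.0, 468.2, 203.7], [0.0, 0.0, 1.0]] [ 351.   48. 1755.] [ 0.11  0.02 -0.99]
```

View pics/scene0b.png

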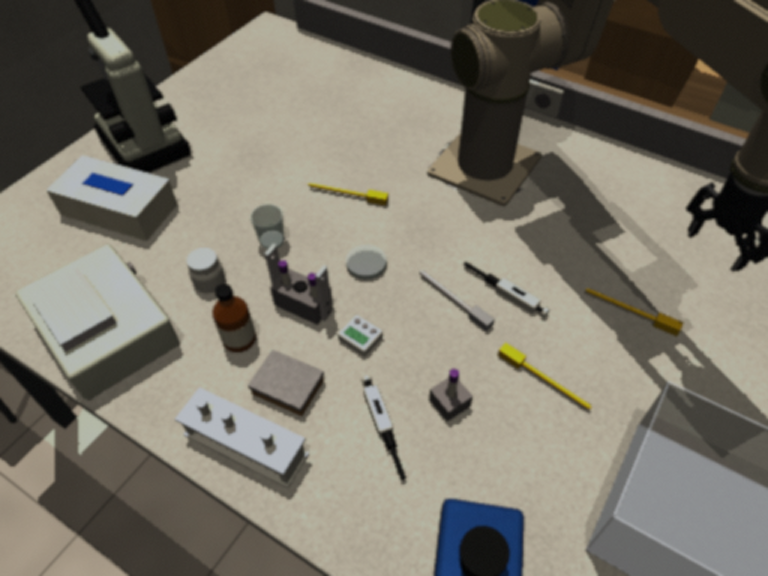

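View pics/top0b.png

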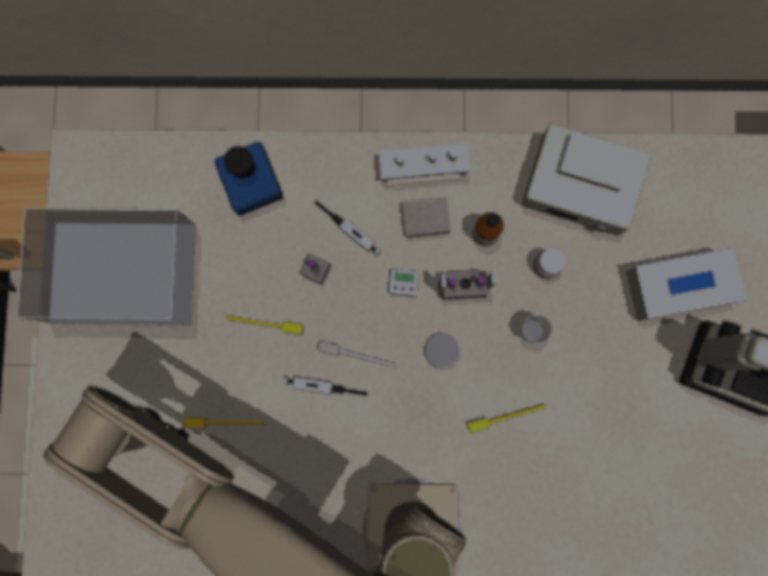

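The scene view shows the stand with the purple cap at about (452,376), the rack at (300,285) with its middle hole empty, and the grey bar with its handle at (482,318) and tip at (425,275). In the top view the handle is at (330,348), the tip at (396,365), the stand at (316,267), the rack at (466,283), and the timer at (403,282).

```bash
cat > h.py <<'E'
from bench import r,viewer
import cv2,numpy as np
from scipy.spatial.transform import Rotation as Ro
def cal(n):
    c=viewer.calibration(n);return np.array(c['camera_matrix'],float),np.array(c['rvec'],float).ravel(),np.array(c['tvec'],float).ravel()
def ray(c,px):
    K,rv,t=c;R=cv2.Rodrigues(rv)[0];px=np.atleast_2d(np.array(px,float))
    return -R.T@t,(R.T@np.linalg.inv(K)@np.c_[px,np.ones(len(px))].T).T
def onz(c,px,z):
    o,d=ray(c,px);return o+d*((z-o[2])/d[:,2])[:,None]
def cross(cs,pxs):
    A=np.zeros((3,3));b=np.zeros(3)
    for c,p in zip(cs,pxs):
        o,d=ray(c,p);d=d[0]/np.linalg.norm(d[0]);M=np.eye(3)-np.outer(d,d);A+=M;b+=M@o
    return np.linalg.solve(A,b)
def proj(c,P): return cv2.projectPoints(np.atleast_2d(np.array(P,float)),c[1],c[2],c[0],None)[0][:,0]
def totool(dp,s=None):
    s=s or r.sense();return Ro.from_euler('xyz',s['tcp_rot'],degrees=True).inv().apply(dp)
def purple(im):
    h=cv2.cvtColor(im,cv2.COLOR_RGB2HSV);m=cv2.inRange(h,(125,60,25),(160,255,255))
    n,_,st,ce=cv2.connectedComponentsWithStats(m);return [(ce[i].round(1),int(st[i,4]),st[i,:4].tolist()) for i in range(1,n) if st[i,4]>5]
def shot(n,name,f=1.5):
    c=cal(n);im=viewer.snapshot(n);cv2.imwrite(f'pics/{name}.png',cv2.resize(im[:,:,::-1],None,fx=f,fy=f,interpolation=cv2.INTER_CUBIC));np.savez(f'pics/{name}.npz',im=im,K=c[0],rv=c[1],t=c[2]);return c,im
E
python3 - <<'E'
from h import *
np.set_printoptions(suppress=True,precision=1)
for n in('scene','top'):
    im=cv2.imread(f'pics/{n}0.png')[:,:,::-1];c=cal(n)
    for p in purple(im): print(n,p,onz(c,p[0],105)[0][:2])
c=cal('top')
P=lambda l,z:onz(c,np.array(l)/1.5,z)
print('handle ends,tip',P([(319,346),(341,350.5),(396,365)],12),'\nrack plates top',P([(441,285),(492,280)],143),'\nblock corners',P([(443,298),(488,295)],60))
c=cal('scene')
print('scene handle,tip',P([(482,318),(424,275)],12)); print('plates',P([(271,243),(325,268)],143))
s=r.sense();print(totool(np.array([490,170,250])-s['tool_pos'],s), s['tool_pos'],s['tcp_rot'])
K,rv,t=cal('wrist');R=cv2.Rodrigues(rv)[0];print('wrist cam at',totool(-R.T@t-s['tool_pos'],s),'axis',totool(R[2],s),'right',totool(R[0],s),K)
E
```

```text
scene (array([187.9, 177.1]), 41, [185, 174, 6, 8]) [ 598.2 -158.9]
scene (array([207.8, 185.8]), 36, [205, 182, 6, 9]) [593.7 -89. ]
scene (array([302.2, 249.8]), 44, [300, 246, 6, 9]) [636.6 247.2]
top (array([207.5, 175.3]), 23, [205, 173, 6, 6]) [633.2 247. ]
top (array([301.2, 187.6]), 23, [299, 185, 5, 6]) [592.  -87.6]
top (array([320.6, 186.5]), 28, [318, 184, 6, 6]) [ 596.6 -156.5]
handle ends,tip [[440.3 234.1  12. ]
 [429.7 179.2  12. ]
 [395.4  42.3  12. ]] 
rack plates top [[ 577.8  -59.6  143. ]
 [ 590.6 -177.4  143. ]] 
block corners [[ 557.6  -70.    60. ]
 [ 566.  -179.1   60. ]]
scene handle,tip [[436.7 212.7  12. ]
 [401.3  55.8  12. ]]
plates [[ 586.4 -188.5  143. ]
 [ 582.4  -61.6  143. ]]
[-366.7 -232.7   -0.3] [261.7 539.4 249.3] [-179.9   -0.   154.1]
wrist cam at [  68.1   -0.  -124.2] axis [-0.3 -0.   1. ] right [0. 1. 0.] [[301.2   0.  253.8]
 [  0.  301.2 193.2]
 [  0.    0.    1. ]]
```

>>> carry_out:
  commands:
    - [[85,-56,-12,0,0,0,10],[85,-112,-24,0,0,0,20],[85,-168,-36,0,0,0,30],[85,-224,-48,0,0,0,40],[85,-280,-60,0,0,0,50]]

```text
time: 0.72
tool_pos: [488.7, 362.2, 249.9]
tcp_rot: [-180.0, 0.0, 103.8]
ft_force: [-0.2, 1.3, -0.2]
finger_gap: 85.1
```

Run:
```python
from h import *
s=r.sense();print(s['time'],s['tool_pos'],s['tcp_rot'],totool(np.array([635,247,250])-s['tool_pos'],s))
```

```text
0.725 [488.70648248 362.16047826 249.85383064] [-1.79964594e+02  7.06136462e-03  1.03789880e+02] [-146.71196006  114.62683626   -0.19892082]
```

>>> carry_out:
  commands:
    - [[85,-45,35,0,0,0,3],[85,-90,70,0,0,0,7],[85,-130,102,0,0,0,10],[85,-147,115,0,0,0,10],[85,-147,115,0,0,0,10]]

```text
time: 1.35
tool_pos: [635.4, 248.1, 249.4]
tcp_rot: [-179.9, 0.0, 94.0]
ft_force: [0.5, 0.6, -0.4]
finger_gap: 84.8
```

Run:
```python
from h import *
c,im=shot('wrist','w1')
s=r.sense();print(s['time'],s['tool_pos'],s['tcp_rot'])
for p in purple(im): print(p,onz(c,p[0],110)[0])
```

```text
1.4 [634.61126939 249.25790952 249.64091861] [-1.79921886e+02 -1.59111507e-02  9.41174200e+01]
(array([252.1, 185.3]), 349, [243, 174, 19, 23]) [632.70833565 250.00287075 110.        ]
```

View pics/w1.png

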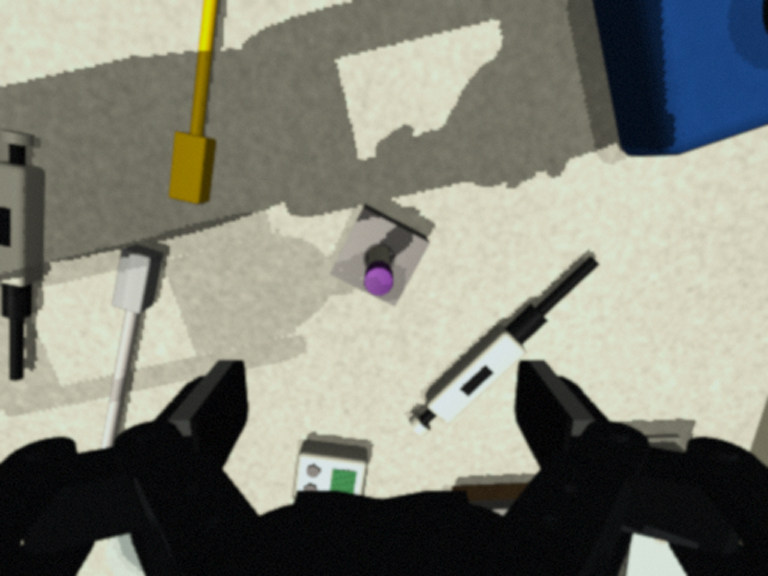

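The wrist view shows the cap top at (378,280) of the enlarged picture, midway between the jaws (about 381). The bar handle is at (137,280).

>>> carry_out:
  commands:
    - [[60,-0.7,-2,50,0,0,0],[60,-0.7,-2,100,0,0,0],[60,-0.7,-2,135,0,0,0],[60,-0.7,-2,150,0,0,0],[60,-0.7,-2,150,0,0,0]]

```text
time: 2.02
tool_pos: [631.9, 249.1, 99.8]
tcp_rot: [-179.9, 0.0, 94.2]
ft_force: [0.4, 0.0, 0.1]
finger_gap: 60.0
```

Run:
```python
from h import *
c,im=shot('wrist','w2')
s=r.sense();print(s['time'],s['tool_pos'],s['tcp_rot'])
for p in purple(im): print(p,onz(c,p[0],110)[0])
```

```text
2.075 [633.15558195 249.198603   101.56308005] [ 1.79937162e+02 -2.22093062e-02  9.41797787e+01]
(array([257.8, 267.5]), 1767, [239, 240, 39, 55]) [632.60542778 252.84057502 110.        ]
```

View pics/w2.png

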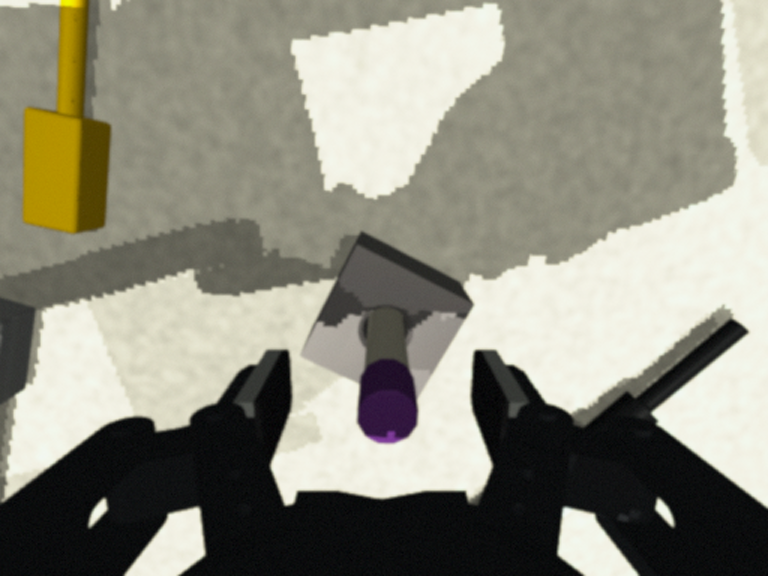

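The cap lies between the jaws, with its top centre at about (387,415) against jaw edges at 290 and 473. I'm closing on it now.

>>> carry_out:
  commands:
    - [[10,0,0,0,0,0,0],[10,0,0,0,0,0,0],[10,0,0,0,0,0,0],[10,0,0,0,0,0,0],[10,0,0,0,0,0,0]]
  grip_force: 30

```text
time: 2.7
tool_pos: [634.0, 248.4, 101.9]
tcp_rot: [179.9, -0.0, 94.1]
ft_force: [-1.0, 0.2, 6.4]
finger_gap: 16.5
```

>>> carry_out:
  commands:
    - [[10,0,0,-20,0,0,0],[10,0,0,-60,0,0,0],[10,0,0,-110,0,0,0],[10,0,0,-160,0,0,0],[10,0,0,-160,0,0,0]]

```text
time: 3.32
tool_pos: [635.7, 249.0, 268.7]
tcp_rot: [179.4, -0.1, 94.1]
ft_force: [0.8, 0.1, -0.1]
finger_gap: 16.9
```

>>> carry_out:
  commands:
    - [[10,-50,-9,0,0,0,0],[10,-105,-19,0,0,0,0],[10,-160,-28,0,0,0,0],[10,-215,-38,0,0,0,0],[10,-260,-46,0,0,0,0]]

```text
time: 3.95
tool_pos: [605.0, -16.5, 260.2]
tcp_rot: [-180.0, 0.0, 94.1]
ft_force: [-0.5, 0.2, 0.2]
finger_gap: 17.0
```

>>> carry_out:
  commands:
    - [[10,-45,-8,0,0,0,0],[10,-85,-15,0,0,0,0],[10,-107,-19,0,0,0,0],[10,-107,-19,0,0,0,0]]

```text
time: 4.45
tool_pos: [594.2, -123.6, 260.2]
tcp_rot: [-180.0, -0.0, 94.0]
ft_force: [0.4, 0.4, -0.0]
finger_gap: 16.8
```

Run:
```python
from h import *
c,im=shot('wrist','w3')
s=r.sense();print(s['time'],s['tool_pos'],s['tcp_rot'],s['finger_gap'])
for p in purple(im): print(p,onz(c,p[0],115)[0])
```

```text
4.5 [ 594.42811427 -122.43337698  260.13264627] [-1.79980328e+02 -4.06642937e-02  9.40594777e+01] 16.704467334862194
(array([255. , 145.4]), 321, [246, 135, 19, 22]) [591.76437032 -86.46074068 115.        ]
(array([253.8, 263.4]), 1797, [234, 236, 41, 55]) [ 598.84824685 -202.57802233  115.        ]
```

View pics/w3.png

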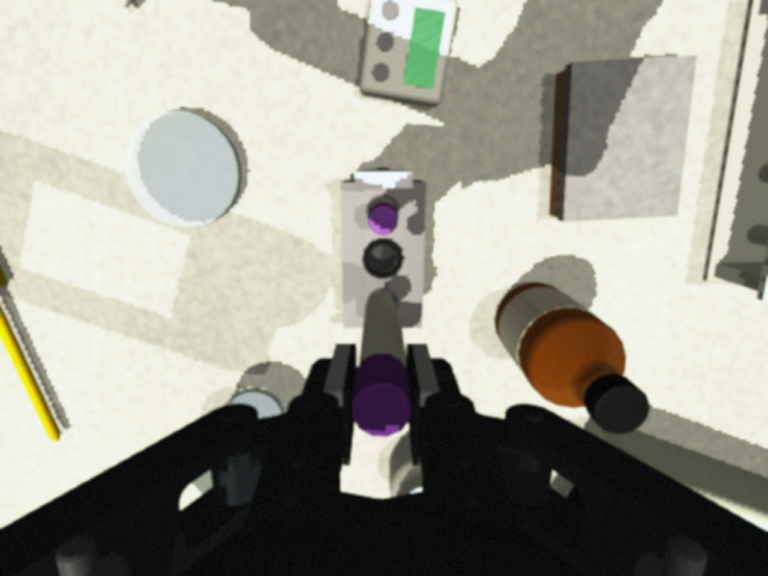

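The ring and hole are at (383,258) in the enlarged picture. The tube is held upright with its foot at about (381,293), and the block edges are at x = 342 and 426.

Run:
```python
from h import *
np.set_printoptions(suppress=True,precision=1)
d=np.load('pics/w3.npz');im=d['im'];c=(d['K'],d['rv'],d['t'])
g=cv2.cvtColor(im,cv2.COLOR_RGB2GRAY);m=np.zeros_like(g);m[152:192,238:272]=g[152:192,238:272]<62
n,l,st,ce=cv2.connectedComponentsWithStats(m);i=1+st[1:,4].argmax();print('ring',ce[i],st[i])
cn=cv2.findContours((l==i).astype(np.uint8),0,1)[0][0];e=cv2.minEnclosingCircle(cn);print(e,onz(c,e[0],63),onz(c,ce[i],63))
print('block edges',onz(c,np.array([(342,190),(342.5,320),(426,190),(421,320)])/1.5,60))
print('foot',onz(c,[(381/1.5,(288+6)/1.5)],170.3))
o,_=ray(c,[0,0]);print('cam',o)
# side-face row-wise gray edges of block to fit yaw
for row in (125,135,145,160,180,190,200,208):
    print(row,g[row,222:236],g[row,278:292])
```

```text
ring [255.2 172.5] [243 160  25  25 441]
((255.0660400390625, 171.8773651123047), 12.861506462097168) [[ 594.4 -120.8   63. ]] [[ 594.7 -121.5   63. ]]
block edges [[ 562.6  -75.1   60. ]
 [ 567.5 -171.5   60. ]
 [ 621.4  -71.    60. ]
 [ 627.  -167.3   60. ]]
foot [[ 593.1 -117.4  170.3]]
cam [588.9 -56.2 384.3]
125 [220 219 221 219 209 190 179 176 176 176 174 173 174 173] [ 93  96  94  96  95 107 123 136 138 140 139 138 139 141]
135 [227 225 223 220 214 206 203 201 202 201 201 200 200 199] [104  93  95  94  99 114 132 138 141 142 144 168 215 235]
145 [223 224 226 226 224 214 205 200 201 201 199 201 200 194] [ 94  93  93  93 102 124 138 140 140 144 166 216 238 241]
160 [220 220 221 223 220 212 203 202 201 199 199 201 200 200] [188 185 185 183 174 157 145 147 146 148 150 175 221 237]
180 [218 222 222 223 221 211 193 178 174 172 172 172 172 172] [184 186 182 177 161 149 145 143 144 141 144 146 167 216]
190 [219 216 216 212 211 206 190 177 175 174 174 173 173 173] [182 181 181 176 157 146 142 140 140 169 224 239 241 240]
200 [235 228 225 220 219 212 195 179 176 174 181 182 190 195] [176 175 182 202 229 236 238 239 240 240 239 239 240 240]
208 [240 235 232 229 223 218 209 203 200 200 198 197 198 198] [ 84  86 113 183 224 237 239 240 241 242 240 239 239 239]
```

>>> carry_out:
  commands:
    - [[10,0.5,0,40,0,0,0],[10,1,0.2,75,0,0,0],[10,1.2,0.2,95,0,0,0],[10,1.2,0.2,95,0,0,0]]

```text
time: 5.0
tool_pos: [593.8, -120.0, 163.6]
tcp_rot: [-179.8, -0.1, 94.2]
ft_force: [0.2, 0.2, -0.7]
finger_gap: 16.9
```

Run:
```python
from h import *
c,im=shot('wrist','w4',1)
s=r.sense();print(s['time'],s['tool_pos'],s['tcp_rot'],s['ft_force'],s['finger_gap'])
cv2.imwrite('pics/w4c.png',cv2.resize(im[100:320,170:340,::-1],None,fx=3.5,fy=3.5*.76,interpolation=cv2.INTER_CUBIC))
cv2.imwrite('pics/w4c.png',cv2.resize(im[110:310,155:355,::-1],None,fx=3,fy=3,interpolation=cv2.INTER_CUBIC))
print('TCP axis hole proj', proj(c,[[594.5,-121.2,64],[594.5,-121.2,75]]))
```

```text
5.05 [ 594.73720457 -120.50691948  165.4052603 ] [-1.79966162e+02 -2.19540275e-02  9.41666000e+01] [-0.61472517  0.22060267  0.89392809] 16.809099241223308
TCP axis hole proj [[256.0979614  202.08041768]
 [256.15020557 206.43846709]]
```

View pics/w4c.png

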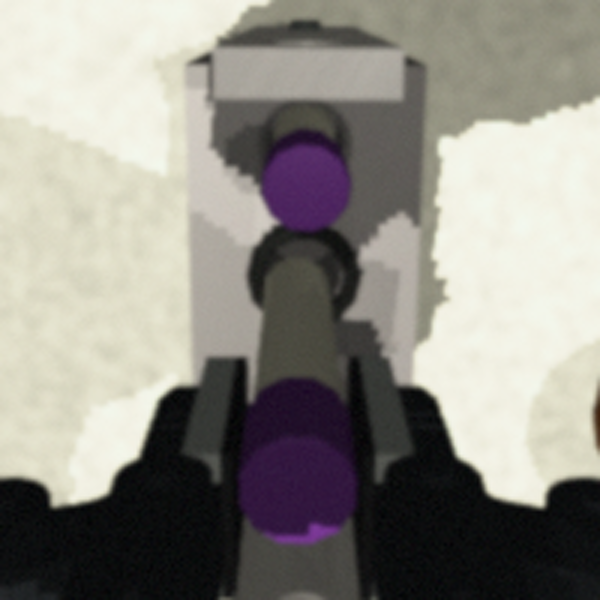

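The crop shows the ring centre at (304.5,280) and the tube foot centred at column 297, so the tube is about 1.7 mm short in tool +y. The other axis agrees. I'll correct that and lower the tube.

>>> carry_out:
  commands:
    - [[10,0,1.7,0,0,0,0],[10,0,1.7,7,0,0,0],[10,0,1.7,14,0,0,0],[10,0,1.7,20,0,0,0],[10,0,1.7,20,0,0,0]]

```text
time: 5.68
tool_pos: [595.8, -121.0, 144.2]
tcp_rot: [-179.9, -0.0, 94.1]
ft_force: [-0.6, 0.8, -0.5]
finger_gap: 16.8
```

>>> carry_out:
  commands:
    - [[10,0,0,10,0,0,0],[10,0,0,20,0,0,0],[10,0,0,30,0,0,0],[10,0,0,37,0,0,0],[10,0,0,38,0,0,0]]

```text
time: 6.3
tool_pos: [596.4, -121.2, 107.0]
tcp_rot: [-180.0, 0.0, 94.1]
ft_force: [-0.1, -0.2, 2.8]
finger_gap: 16.7
```

>>> carry_out:
  commands:
    - [[10,0,0,1,0,0,0],[10,0,0,1.5,0,0,0],[10,0,0,2,0,0,0],[10,0,0,2,0,0,0]]

```text
time: 6.8
tool_pos: [597.1, -121.5, 106.9]
tcp_rot: [179.9, 0.0, 94.1]
ft_force: [-2.4, 0.6, 9.1]
finger_gap: 17.1
```

>>> carry_out:
  commands:
    - [[45,0,0,1,0,0,0],[45,0,0,0,0,0,0],[45,0,0,0,0,0,0]]

```text
time: 7.18
tool_pos: [596.2, -121.1, 105.0]
tcp_rot: [-180.0, -0.0, 94.1]
ft_force: [-0.3, 1.3, 0.7]
finger_gap: 44.9
```

>>> carry_out:
  commands:
    - [[45,0,0,-20,0,0,0],[45,0,0,-60,0,0,0],[45,0,0,-115,0,0,0],[45,0,0,-155,0,0,0],[45,0,0,-155,0,0,0]]

```text
time: 7.8
tool_pos: [598.8, -121.8, 267.4]
tcp_rot: [179.5, 0.2, 94.1]
ft_force: [0.1, -0.6, 0.4]
finger_gap: 45.4
```

Run:
```python
from h import *
np.set_printoptions(suppress=True,precision=1)
c,im=shot('wrist','w5',1)
s=r.sense();print(s['time'],s['tool_pos'],s['tcp_rot'],s['ft_force'],s['finger_gap'])
for p in purple(im):
    x,y,w,h=p[2];q=(x+w/2-.5,y+h-w*.48-.5);print(p,onz(c,q,115)[0])
cv2.imwrite('pics/w5c.png',cv2.resize(im[90:290,155:355,::-1],None,fx=3,fy=3,interpolation=cv2.INTER_CUBIC))
```

```text
7.85 [ 597.7 -121.5  264.3] [179.7   0.1  94.1] [-0.6  0.3 -0.9] 44.89666742464998
(array([248. , 145.5]), 307, [239, 136, 19, 20]) [591.6 -87.3 115. ]
(array([250. , 181.3]), 338, [241, 170, 19, 23]) [ 595.8 -121.8  115. ]
(array([248.2, 214.3]), 349, [239, 203, 19, 23]) [ 596.2 -155.   115. ]
```

View pics/w5c.png

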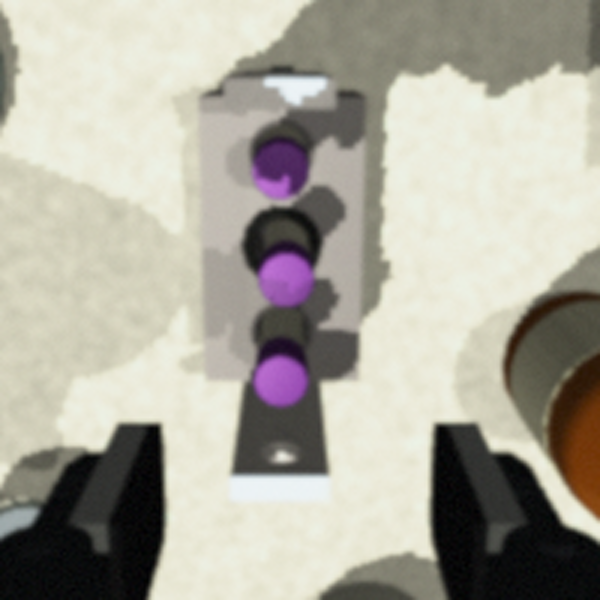

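The new tube is seated, with its cap level with its neighbours. The caps are at crop (280,170), (286,278) and (280,378), and the far plate top spans 230–329 at row 485. Next I'll measure the rack axis from the plate tops.

>>> carry_out:
  commands:
    - [[45,0,0,0,0,0,0],[45,0,0,0,0,0,0]]

```text
time: 8.1
tool_pos: [595.6, -121.0, 258.8]
tcp_rot: [-179.9, -0.1, 94.1]
ft_force: [-0.8, 0.4, -1.2]
finger_gap: 44.6
```

Run:
```python
from h import *
np.set_printoptions(suppress=True,precision=1,linewidth=220)
ims=[]
for i in range(3): c,im=shot('wrist','w6',1);ims.append(im.astype(float))
s=r.sense();print(s['time'],s['tool_pos'],s['tcp_rot'])
g=cv2.cvtColor(np.mean(ims,0).astype(np.uint8),cv2.COLOR_RGB2GRAY)
for p in purple(im):
    x,y,w,h=p[2];q=(x+w/2-.5,y+h-w*.48-.5);print(p,onz(c,q,115)[0])
print('predict plates',proj(c,[[593,-63,143],[593.5,-63,143],[598,-179,143]]).tolist())
print('near');
for row in range(112,128,2): print(row,g[row,220:276:1])
print('far')
for row in range(244,260,3): print(row,g[row,222:276])
```

```text
8.25 [ 596.  -121.   259.2] [-179.9   -0.    94.1]
(array([253.4, 148.5]), 316, [245, 138, 18, 22]) [592.1 -88.6 115. ]
(array([255.1, 185.5]), 357, [246, 174, 19, 23]) [ 595.8 -121.9  115. ]
(array([253.2, 219. ]), 373, [243, 207, 21, 24]) [ 596.3 -154.2  115. ]
predict plates [[256.9363808683698, 122.81895443247203], [257.57779088659316, 122.86668719729026], [252.72122142482155, 258.15980453210966]]
near
112 [238 238 237 237 237 236 235 234 233 231 231 230 229 229 230 230 232 228 200 164 145 139 138 136 134 133 133 133 132 130 129 128 129 129 130 131 129 130 129 131 130 131 134 134 132 131 131 132 137 140 142 144 141 139
 137 133]
114 [237 237 236 235 235 235 234 233 231 231 230 229 228 228 228 228 221 207 176 143 135 133 131 129 126 124 122 118 116 112  95  79  69  69  71  70  72  87 111 125 129 132 131 131 128 126 127 127 132 136 138 139 140 138
 137 133]
116 [235 235 234 233 232 232 233 233 232 230 229 228 226 223 212 195 160 134 119 106  97  90  85  84  82  82  82  80  79  78  73  68  67  67  69  69  68  69  77  84  85  86  87  85  85  84  85  91 103 116 127 134 134 135
 136 13
[... 1793 characters left out ...]
7  77 130 202 229 234 235 236 235]
253 [233 232 231 231 230 230 228 228 229 231 231 232 232 224 177 111  84  79  80  80  80  80  80  80  80  81  81  81  80  81  80  81  79  79  76  76  75  74  74  72  73  74  74  74  75  73  77 115 189 227 234 235 235 237]
256 [232 232 231 230 230 230 230 231 233 234 234 234 234 235 235 236 236 236 236 236 236 236 235 236 236 236 236 236 236 236 236 236 236 236 236 236 235 235 235 235 235 235 235 235 235 235 235 234 233 233 234 236 236 235]
259 [232 234 235 235 234 234 234 234 233 234 234 234 233 234 237 240 241 240 241 240 240 241 241 240 240 240 240 240 240 241 240 240 240 240 241 240 240 240 240 240 241 240 240 240 240 240 241 239 235 232 231 232 233 233]
```

Run:
```python
from h import *
np.set_printoptions(suppress=True,precision=2)
d=np.load('pics/w6.npz');c=(d['K'],d['rv'],d['t'])
P=onz(c,[(253.6,122),(253.1,258)],143);print(P,P.mean(0),np.degrees(np.arctan2(-(P[0]-P[1])[0],(P[0]-P[1])[1])))
E=onz(c,[(234.3,122),(273,122),(236.4,254.5),(269.8,254.5)],143);print(E)
# bar coarse from w1 : handle top corners / rod (enlarged px)
d=np.load('pics/w1.npz');c=(d['K'],d['rv'],d['t']);g=cv2.cvtColor(d['im'],cv2.COLOR_RGB2GRAY)
print(onz(c,np.array([(122,248),(158,256)])/1.5,24),onz(c,np.array([(131,312),(107,440)])/1.5,14))
```

```text
[[ 590.37  -62.57  143.  ]
 [ 598.32 -178.82  143.  ]] [ 594.34 -120.69  143.  ] 3.9134445840329706
[[ 575.41  -63.65  143.  ]
 [ 605.4   -61.48  143.  ]
 [ 583.47 -176.52  143.  ]
 [ 612.68 -174.37  143.  ]]
[[431.63 238.36  24.  ]
 [459.42 233.95  24.  ]] [[429.05 181.95  14.  ]
 [397.85  56.73  14.  ]]
```

>>> carry_out:
  commands:
    - [[60,50,-20,0,0,0,4],[60,105,-42,0,0,0,8],[60,160,-64,0,0,0,12],[60,215,-86,0,0,0,16],[60,270,-108,0,0,0,18]]

```text
time: 8.88
tool_pos: [468.1, 141.9, 260.1]
tcp_rot: [-180.0, -0.0, 76.0]
ft_force: [0.3, 1.0, -0.2]
finger_gap: 60.3
```

Run:
```python
from scipy.spatial.transform import Rotation as Ro
import numpy as np
R=Ro.from_euler('xyz',[180,0,94.114],degrees=True);p=np.array([596.2,-121.1,260.3])+R.apply([270,-108,0]);R2=R*Ro.from_rotvec([0,0,18],degrees=True)
print(p,R2.as_euler('xyz',degrees=True),R2.inv().apply(np.array([437,205,190])-p))
```

```text
[469.10817143 140.45624082 260.3       ] [180.      0.     76.114] [ 54.95181041 -46.65972626  70.3       ]
```

>>> carry_out:
  commands:
    - [[60,25,-20,30,0,0,0],[60,50,-40,60,0,0,0],[60,55,-46.5,70,0,0,0],[60,55,-46.5,70,0,0,0],[60,55,-46.5,70,0,0,0]]

```text
time: 9.5
tool_pos: [438.5, 204.4, 191.5]
tcp_rot: [179.9, -0.0, 76.1]
ft_force: [-1.0, 0.1, 0.2]
finger_gap: 60.1
```

Run:
```python
from h import *
c,im=shot('wrist','w7')
s=r.sense();print(s['time'],s['tool_pos'],s['tcp_rot'])
```

```text
9.55 [438.60659771 204.34809783 191.67429031] [ 1.79888455e+02 -5.15080064e-02  7.60458542e+01]
```

View pics/w7.png

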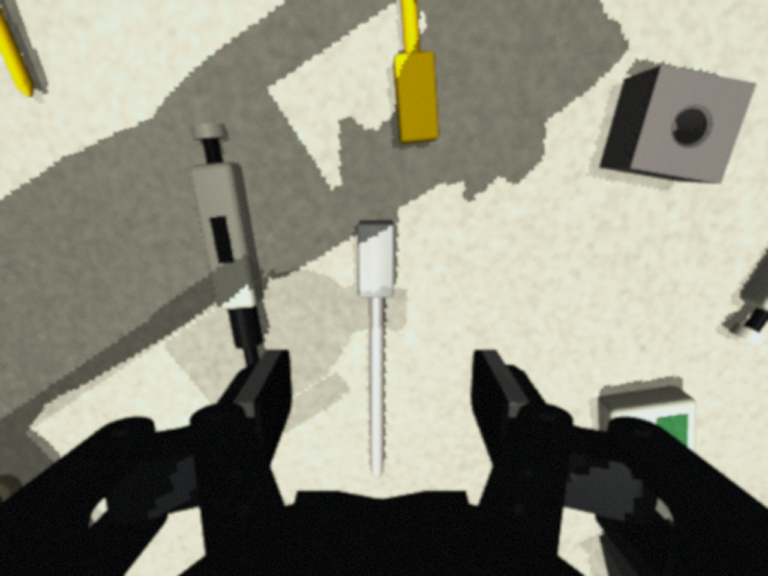

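The bar's handle spans x 358–396 and y 222–297, and the rod runs down column 376–377 to its tip at (377,472). It is nearly parallel to the tool axis and about 2.5 mm to the left of the jaw centre.

Run:
```python
from h import *
np.set_printoptions(suppress=True,precision=2)
d=np.load('pics/w7.npz');c=(d['K'],d['rv'],d['t']);g=cv2.cvtColor(d['im'],cv2.COLOR_RGB2GRAY).astype(int)
for row in (150,156,165,175,185,193,210,225,245,265,285,300,310): print(row,g[row,236:268].tolist())
T=np.array([437,205,190.]);R=Ro.from_euler('xyz',[180,0,76.114],degrees=True)
def tl(px,z): return R.inv().apply(onz(c,np.array(px)/1.5,z)-T)
print('handle top corners',tl([(358,235),(396,235),(358,296),(395,296),(377,222)],24)); print('rod',tl([(376.5,305),(377,465),(377,474)],17))
```

```text
150 [105, 95, 87, 91, 93, 94, 97, 94, 95, 97, 94, 96, 98, 101, 96, 97, 96, 95, 96, 94, 95, 96, 111, 137, 146, 130, 111, 115, 152, 199, 222, 225]
156 [104, 115, 103, 99, 103, 108, 108, 107, 107, 111, 110, 113, 118, 124, 126, 146, 193, 218, 221, 221, 218, 217, 218, 216, 207, 181, 131, 112, 124, 155, 198, 220]
165 [192, 183, 174, 190, 217, 226, 228, 227, 227, 227, 227, 228, 230, 230, 230, 228, 226, 226, 224, 221, 219, 218, 217, 214, 209, 183, 136, 119, 139, 181, 213, 223]
175 [203, 189, 172, 187, 216, 227, 229, 229, 228, 227, 228, 230, 229, 231, 231, 230, 227, 226, 222, 221, 219, 217, 215, 213, 205, 178, 134, 116, 139, 188, 217, 224]
185 [208, 188, 169, 181, 215, 228, 230, 231, 229, 228, 228, 230, 231, 231, 229, 228, 226, 223, 221, 220, 218, 215, 213, 211, 204, 176, 136, 130, 166, 206, 223, 226]
193 [193, 185, 161, 168, 203, 223, 225, 224, 223, 220, 217, 222, 227, 229, 225, 220, 214, 202, 194, 190, 187, 185, 184, 182, 174, 166, 167, 182, 188, 189, 192, 191]
210 [192, 193, 193, 192, 194, 194, 195, 197, 193, 177, 157, 162, 189, 218, 229, 223, 202, 172, 140, 105, 109, 159, 188, 196, 194, 1
[... 549 characters left out ...]
226, 226, 227, 227, 227, 225, 210, 182, 183, 211, 228, 231, 230, 220, 201, 168, 139, 152, 200, 219, 221, 218, 222, 224, 225, 227, 227, 227, 226]
300 [225, 227, 227, 226, 226, 227, 227, 225, 218, 197, 176, 183, 209, 226, 231, 229, 219, 199, 169, 147, 180, 213, 225, 226, 226, 224, 224, 226, 224, 224, 226, 226]
310 [226, 226, 226, 223, 222, 222, 222, 225, 224, 219, 201, 193, 207, 225, 229, 228, 219, 201, 175, 176, 199, 212, 218, 221, 222, 223, 224, 225, 223, 222, 222, 223]
handle top corners [[ 23.39 -13.68 166.  ]
 [ 23.37  10.96 166.  ]
 [-17.8  -14.25 166.  ]
 [-17.82  10.64 166.  ]
 [ 31.78  -1.34 166.  ]]
rod [[ -26.34   -1.88  173.  ]
 [-155.11   -1.86  173.  ]
 [-163.2    -1.88  173.  ]]
```

>>> carry_out:
  commands:
    - [[60,6,-2.6,50,0,0,0],[60,6,-2.6,100,0,0,0],[60,6,-2.6,140,0,0,0],[60,6,-2.6,160,0,0,0],[60,6,-2.6,168,0,0,0]]

```text
time: 10.18
tool_pos: [436.5, 210.6, 21.7]
tcp_rot: [-180.0, 0.0, 76.0]
ft_force: [-0.0, -0.2, 0.3]
finger_gap: 60.2
```

>>> carry_out:
  commands:
    - [[60,0,0,0,0,0,0],[30,0,0,0,0,0,0],[18,0,0,0,0,0,0],[15,0,0,0,0,0,0],[15,0,0,0,0,0,0]]
  grip_force: 80

```text
time: 10.8
tool_pos: [437.4, 211.8, 23.8]
tcp_rot: [179.9, -0.1, 76.1]
ft_force: [-1.1, -1.2, 6.2]
finger_gap: 22.2
```

Run:
```python
from h import *
a=[]
for i in range(8): viewer.snapshot('top');s=r.sense();a.append(np.r_[s['tool_pos'],s['ft_force'],s['tcp_rot'][2]])
print(np.round(np.mean(a,0),2),np.round(np.std(a,0),2))
```

```text
[437.43 211.8   23.8   -1.13  -0.71   6.87  76.12] [0.02 0.02 0.02 0.49 0.55 0.38 0.  ]
```

>>> carry_out:
  commands:
    - [[15,0,0,-8,0,0,0],[15,0,0,-30,0,0,0],[15,0,0,-65,0,0,0],[15,0,0,-100,0,0,0],[15,0,0,-125,0,0,0]]

```text
time: 11.82
tool_pos: [436.4, 211.6, 149.3]
tcp_rot: [179.9, -0.0, 76.1]
ft_force: [0.3, 0.0, -2.1]
finger_gap: 22.6
```

>>> carry_out:
  commands:
    - [[15,0,0,0,0,0,0],[15,0,0,0,0,0,0],[15,0,0,0,0,0,0]]

```text
time: 12.2
tool_pos: [435.1, 211.0, 145.5]
tcp_rot: [-179.9, 0.1, 76.1]
ft_force: [-0.5, 0.0, -3.1]
finger_gap: 22.3
```

Run:
```python
from h import *
a=[]
for i in range(6): im=viewer.snapshot('scene');s=r.sense();a.append(np.r_[s['tool_pos'],s['ft_force'],s['tcp_rot'][2]])
print(np.round(np.mean(a,0),2),s['tcp_rot'],s['time'],s['finger_gap'])
c=cal('scene');print(proj(c,[s['tool_pos']]));cv2.imwrite('pics/s2.png',cv2.resize(im[130:250,180:380,::-1],None,fx=4,fy=4,interpolation=cv2.INTER_CUBIC))
R=Ro.from_euler('xyz',[180,0,76.114],degrees=True);p=np.array([437,205,190.3])+R.apply([61-55,-2.6,168]);p[2]=147.3
print('cmd',p);R2=R*Ro.from_rotvec([0,0,-17.9],degrees=True)
u=np.array([-np.sin(np.radians(3.95)),np.cos(np.radians(3.95)),0])
for Y in(255,):
    q=np.array([595.8,-121.1,137])+Y*u; print(q,R.inv().apply(q-p),R2.as_euler('xyz',degrees=True))
```

```text
[ 4.3569e+02  2.1119e+02  1.4628e+02 -1.3000e-01 -1.0000e-02 -3.0600e+00
  7.6110e+01] [-1.79967578e+02  2.44719809e-02  7.61132991e+01] 12.5 22.209417111871957
[[326.44250303 183.49997401]]
cmd [435.91592967 211.4486271  147.3       ]
[578.23409335 133.29425883 137.        ] [-41.7152624  156.91526973  10.3       ] [180.      0.     94.014]
```

>>> carry_out:
  commands:
    - [[15,-9,35,2,0,0,-5],[15,-20,75,5,0,0,-10],[15,-30,115,7,0,0,-15],[15,-38,143,8.5,0,0,-17.8],[15,-41.7,156.9,8.5,0,0,-17.8]]

```text
time: 13.12
tool_pos: [579.5, 132.3, 138.3]
tcp_rot: [-180.0, 0.0, 93.8]
ft_force: [-0.3, 0.3, -3.9]
finger_gap: 22.5
```

>>> carry_out:
  commands:
    - [[15,0,0,0,0,0,0],[15,0,0,0,0,0,0],[15,0,0,0,0,0,0]]

```text
time: 13.5
tool_pos: [577.8, 134.0, 138.9]
tcp_rot: [-180.0, -0.0, 94.0]
ft_force: [-0.7, -0.6, -2.7]
finger_gap: 22.4
```

Run:
```python
from h import *
a=[]
for i in range(3): c,im=shot('scene','s3',1);s=r.sense();a.append(np.r_[s['tool_pos'],s['ft_force'],s['tcp_rot'][2]])
print(np.round(np.mean(a,0),2),s['tcp_rot'],s['time'],s['finger_gap'])
cv2.imwrite('pics/s3c.png',cv2.resize(im[135:255,150:310,::-1],None,fx=5,fy=5,interpolation=cv2.INTER_CUBIC))
T=np.mean(a,0)[:3];R=Ro.from_euler('xyz',s['tcp_rot'],degrees=True)
print('expected shoulder,tip px',(proj(c,T+R.apply([[-23.8,0,11.8],[-173.8,0,11.8]]))-[150,135])*5)
wi=viewer.snapshot('wrist');cw=cal('wrist');cv2.imwrite('pics/w8.png',wi[:,:,::-1])
```

```text
[ 5.7808e+02  1.3380e+02  1.3895e+02  1.0000e-02  3.0000e-02 -2.5800e+00
  9.3950e+01] [ 1.79992482e+02 -2.80260224e-03  9.39447645e+01] 13.65 22.474157951388925
expected shoulder,tip px [[593.54739313 361.1961623 ]
 [359.21326112 260.84653934]]
```

View pics/s3c.png

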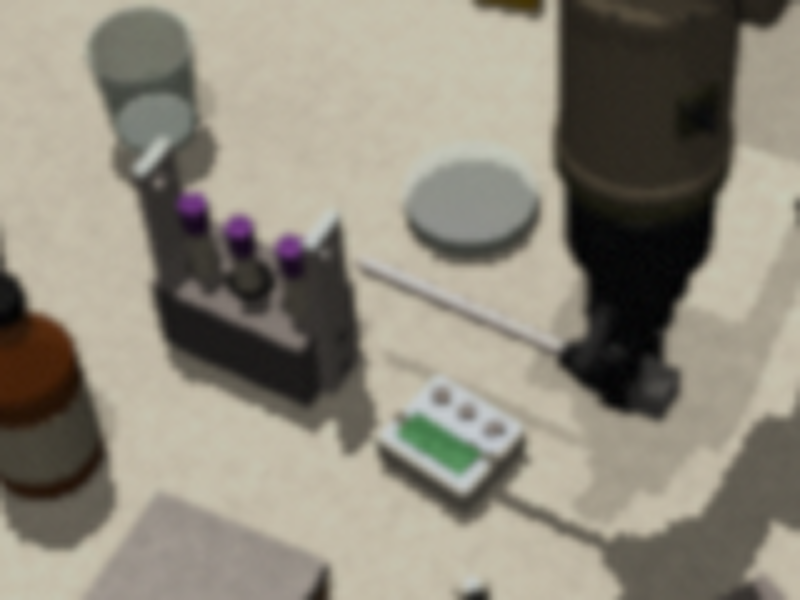

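The scene crop shows the rod tip at (360,262) against an expected (359,261). The rod is level and in line with the near eyelet glint at (325,250), so I'm advancing it gently.

>>> carry_out:
  commands:
    - [[15,0,0,1.1,0,0,0],[15,-8,0,1.1,0,0,0],[15,-16,0,1.1,0,0,0],[15,-24,0,1.1,0,0,0],[15,-30,0,1.1,0,0,0]]

```text
time: 14.32
tool_pos: [580.7, 102.5, 137.7]
tcp_rot: [180.0, 0.0, 93.9]
ft_force: [-0.8, 0.6, -1.9]
finger_gap: 22.2
```

>>> carry_out:
  commands:
    - [[15,-10,0,0,0,0,0],[15,-22,0,0,0,0,0],[15,-34,0,0,0,0,0],[15,-46,0,0,0,0,0],[15,-58,0,0,0,0,0]]

```text
time: 14.95
tool_pos: [584.6, 44.6, 137.7]
tcp_rot: [-180.0, 0.0, 93.9]
ft_force: [0.1, 0.1, -2.8]
finger_gap: 22.2
```

Run:
```python
from h import *
c,im=shot('scene','s4',1);s=r.sense();print(s['tool_pos'],s['tcp_rot'],s['ft_force'],s['wrist_torque'],s['time'])
T=s['tool_pos'];R=Ro.from_euler('xyz',s['tcp_rot'],degrees=True)
u=np.array([-np.sin(np.radians(3.95)),np.cos(np.radians(3.95)),0])
print('rack-frame x off', (T-[595.8,-121.1,126])@np.array([u[1],-u[0],0]),'Y',(T-[595.8,-121.1,126])@u)
print('exp shoulder,tip',(proj(c,T+R.apply([[-23.8,0,11.8],[-173.8,0,11.8]]))-[150,135])*5)
cv2.imwrite('pics/s4c.png',cv2.resize(im[150:230,165:285,::-1],None,fx=6,fy=6,interpolation=cv2.INTER_CUBIC))
```

```text
[584.73474259  43.15603619 137.69089036] [-1.79998569e+02  5.39242771e-02  9.38681319e+01] [-0.39450525 -1.59661564 -2.5807001 ] [-0.019532    0.01163765  0.03248433] 15.0
rack-frame x off 0.27595389035235957 Y 164.62809358437826
exp shoulder,tip [[449.22112553 301.30577014]
 [225.4328298  204.93703416]]
```

View pics/s4c.png

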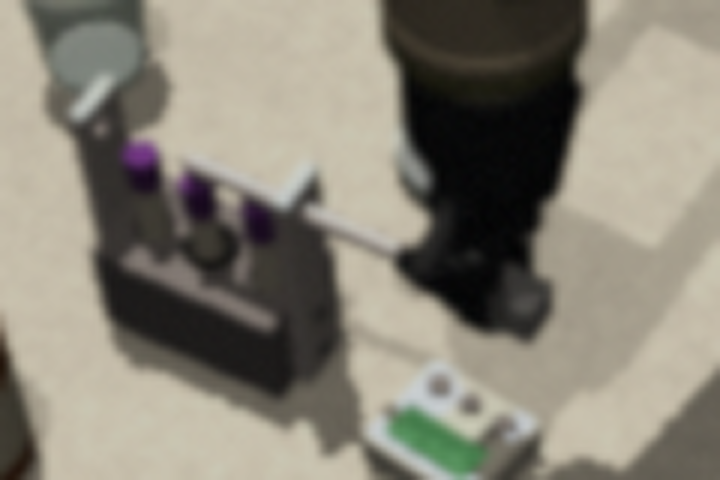

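The rod is through the near eyelet and above the caps, with its tip at (188,163) and no contact forces. I'll go on through the far plate.

>>> carry_out:
  commands:
    - [[15,-12,0,0,0,0,0],[15,-24,0,0,0,0,0],[15,-36,0,0,0,0,0],[15,-45,0,0,0,0,0],[15,-54,0,0,0,0,0]]

```text
time: 15.62
tool_pos: [588.3, -9.0, 137.7]
tcp_rot: [-180.0, -0.0, 93.9]
ft_force: [-0.4, -0.8, -3.9]
finger_gap: 22.3
```

>>> carry_out:
  commands:
    - [[15,-6,0,0,0,0,0],[15,-12,0,0,0,0,0],[15,-17,0,0,0,0,0],[15,-21,0,0,0,0,0],[15,-21,0,0,0,0,0]]

```text
time: 16.25
tool_pos: [589.7, -29.6, 137.7]
tcp_rot: [180.0, 0.0, 93.9]
ft_force: [-0.6, -0.5, -2.5]
finger_gap: 22.0
```

>>> carry_out:
  commands:
    - [[15,-1.5,0,0,0,0,0],[15,-3,0,0,0,0,0],[15,-4,0,0,0,0,0],[15,-4,0,0,0,0,0]]

```text
time: 16.75
tool_pos: [590.0, -33.4, 137.7]
tcp_rot: [180.0, -0.0, 93.9]
ft_force: [-1.0, -0.5, -1.9]
finger_gap: 22.0
```

>>> carry_out:
  commands:
    - [[15,-1,0,0,0,0,0],[15,-2,0,0,0,0,0],[15,-2,0,0,0,0,0]]

```text
time: 17.12
tool_pos: [590.0, -34.4, 137.7]
tcp_rot: [-180.0, -0.1, 93.9]
ft_force: [-0.2, 5.1, -1.0]
finger_gap: 22.5
```

>>> carry_out:
  commands:
    - [[15,-1,0,0,0,0,0],[15,-2,0,0,0,0,0],[15,-2,0,0,0,0,0]]

```text
time: 17.5
tool_pos: [590.0, -34.5, 137.8]
tcp_rot: [-180.0, -0.3, 94.0]
ft_force: [-2.1, 13.1, -0.4]
finger_gap: 22.4
```

Run:
```python
from h import *
c,im=shot('scene','s5',1);s=r.sense();print(s['tool_pos'],s['tcp_rot'],s['ft_force'],s['time'])
cv2.imwrite('pics/s5c.png',cv2.resize(im[150:230,165:285,::-1],None,fx=6,fy=6,interpolation=cv2.INTER_CUBIC))
```

```text
[590.01348383 -34.43023851 137.72331364] [-179.98152737   -0.25063143   93.98589604] [-1.81094811 14.14085038 -0.29638598] 17.55
```

View pics/s5c.png

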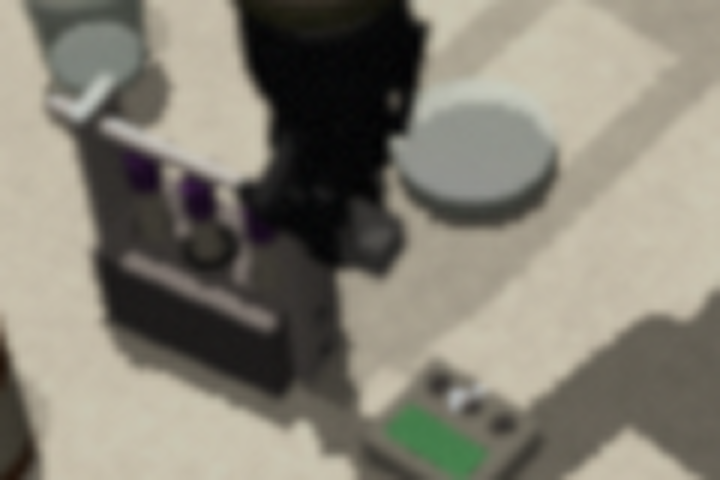

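The rod is through both eyelets, with its tip protruding past the far plate at (55,100), and the handle has stopped against the near plate under 14 N. I'll relax the push and release.

>>> carry_out:
  commands:
    - [[15,1.5,0,0.5,0,0,0],[15,1.8,0,1,0,0,0],[15,1.8,0,1.5,0,0,0],[15,1.8,0,1.5,0,0,0]]
  grip_force: 20

```text
time: 18.05
tool_pos: [590.3, -34.4, 136.5]
tcp_rot: [180.0, -0.1, 93.9]
ft_force: [-0.4, 6.5, 0.3]
finger_gap: 22.6
```

>>> carry_out:
  commands:
    - [[30,0,0,0,0,0,0],[45,0,0,0,0,0,0],[60,0,0,0,0,0,0],[60,0,0,0,0,0,0]]

```text
time: 18.55
tool_pos: [590.2, -35.7, 136.4]
tcp_rot: [180.0, 0.0, 93.9]
ft_force: [0.3, 0.3, 0.1]
finger_gap: 59.9
```

>>> carry_out:
  commands:
    - [[60,0,0,-20,0,0,0],[60,0,0,-50,0,0,0],[60,0,0,-90,0,0,0],[60,0,0,-120,0,0,0],[60,0,0,-120,0,0,0]]

```text
time: 19.18
tool_pos: [592.1, -35.8, 261.6]
tcp_rot: [179.6, 0.1, 93.9]
ft_force: [-0.2, -0.3, -0.5]
finger_gap: 59.9
```

Run:
```python
from h import *
c,im=shot('scene','s6',1);s=r.sense();print(s['tool_pos'],s['ft_force'],s['time'],s['finger_gap'])
w=viewer.snapshot('wrist')
A=cv2.resize(im[150:230,165:285,::-1],(600,400),interpolation=cv2.INTER_CUBIC)
B=cv2.resize(w[90:384,56:456,::-1],None,fx=.5,fy=.5,interpolation=cv2.INTER_AREA)
B=cv2.copyMakeBorder(B,0,0,0,600-B.shape[1],0)
cv2.imwrite('pics/f.png',np.vstack([A,B]))
```

```text
[591.160932   -35.74405589 259.09215324] [ 0.09360525  0.14994289 -0.60676713] 19.225 60.20777426928816
```

View pics/f.png

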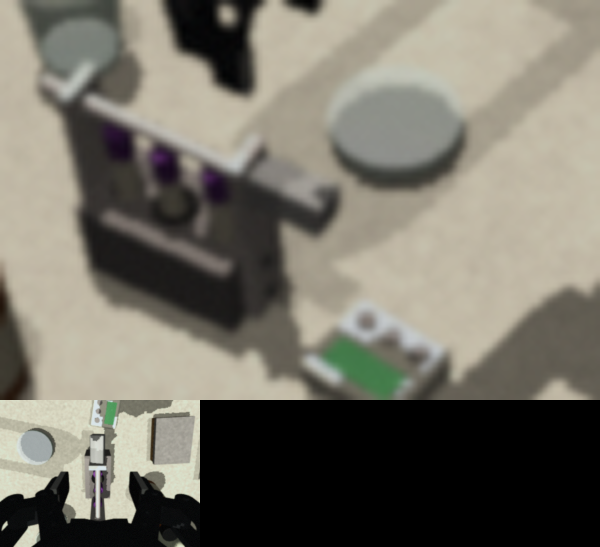

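The bar lies across the caps through both plates, with the handle shoulder at the near plate (250,165) and nothing else moved. I'm handing the job in.

```bash
python3 -c "
from bench import r
print(r.hand_in(), r.sense()['time'])"
```

```text
the job is handed in; nothing more can be done
the job is handed in; nothing more can be done
```

The job is done and handed in at about 19 s of the 67 s allowed.

- **Tube:** I moved it from the stand into the rack's empty middle hole. The foot met the hole floor with 9 N, and the wrist picture afterwards shows its cap level with its two neighbours.
- **Bar:** The rod went through the near eyelet, over the caps and through the far eyelet with almost no side force. The handle then stopped against the end plate, with the push rising to 14 N while the bar no longer moved. I eased off the push, opened the jaws and backed away.
- **Last pictures:** The rod lies over all three caps through both plates, and the handle is up against the near plate. The other two tubes are still in their holes. The other objects in those views look unmoved, and the gripper is well clear.
- **Disagreements:** The wrist camera's positions differed from the robot's by about 1.5 mm sideways. I lined up on the jaws' centre plane in the picture instead. The finger gap also read about 1.5 mm too small on both the cap and the handle.
- **Not checked:** I did not measure the gap between handle and plate separately. That it is flush rests on the contact force, which was still 6.5 N just before I opened the jaws, and on the final picture.

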